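Clamp an aluminium profile in the tilted screw clamp

ROBOT

A 6-joint arm with a two-finger parallel gripper is mounted at the origin on a cart in front of the work surface, level with it; the furniture and walls round the work are solid. World frame = base frame: x ahead of the robot, y to its left, z up, the work surface at z = 0. Lengths are in mm, angles in rad, forces in N, time in s.
With the tool pointing down it reaches from about 350 to 775 mm from the base axis. Payload 7.3 kg.
Tool frame: the origin (TCP) lies on the centre line of the jaws, within the pads' length; the fingertips stand 11 mm ahead of it and the grasp point (between the pads) lies 8 mm behind it; z points along the fingers, y is the line along which they close (so a half turn about z gives the same grasp; the last joint's range is limited). The gripper opens to 92 mm and grips with 3 to 60 N. Pads are 19 mm wide; open, the fingers measure 130 mm over their backs; the gripper's body (75 mm by 190 mm) begins 47 mm behind the grasp point.
Start: joints at [-1.249, 0.342, 1.524, -0, 1.275, -0.146], TCP at [236.759, -468.603, 237.741] pointing down, gripper open.
Joint ranges: [-2.53, 2.53], [-0.77, 2.02], [0.04, 2.7], [-1, 4.14], [0.28, 2.66], [-3.11, 3.11]. Speed limits (rad/s): [2.57, 2.57, 3.14, 3.14, 3.14, 3.14].

INTERFACE

Orientations are given as [roll, pitch, yaw] about the fixed x, y, z axes, in that order (R = Rz(yaw) Ry(pitch) Rx(roll)).
In Python, from plant import bot gives the robot as it stands.
- The arm moves only by the tool step_arm, never from a script. Its argument "deltas" is a list of rows, each a list of 5 numbers: the opening, from 0 (shut) to 1 (fully open), then the shift along the tool's x, y, z each as a share of 0.5 m, from -1 to 1, then the turn about the tool's z as a share of pi/2 rad, from -1 to 1. In form: [[claw, x, y, z, turn], ...]. A call has 1 to 8 rows; each row shifts and turns the commanded pose from where the row before left it, along the tool's axes as they then stand; what a row does not reach is not made up. A row lasts 1/10 s, in which the tool goes at most 50 mm and 8.59 degrees, less where a joint would pass 70% of its speed; a pose out of reach is approached as far as the arm can. A call with a number of a shift or a turn outside -1 to 1 is refused whole. A call with a gripper value outside its range is refused whole. The fingers move at their own pace and stop on an object; the grip force is fixed at half the most. Time passes only in rows, so rows that do not move let the fingers close. It gives the time, the measured TCP pose, the force, the opening and the grip force at its end, in the units of the state.
- bot.get_obs(): the state, without advancing time (a new reading comes with each control period).
- bot.capture(name): name is "scene" or "top" or "wrist"; returns (picture, depth): 420x560x3 uint8, red, green, blue; 420x560 float32, mm along the optical axis (not along the pixel's ray), 0 where there is no reading.
- bot.camera_params(name): a dict with "fov_y" (degrees; the focal length in pixels is half the picture's height over the tangent of half this angle, whatever the lens; pixels are square), "cx", "cy" (the principal point, pixels), "rvec" (rotation vector, rad) and "tvec" (3), from world to camera coordinates, as OpenCV has them. Camera axes: x right, y down, z forward; pixel columns grow to the right and rows downward; lengths in mm; the calibration is good to about 2 mm. The wrist camera is an equidistant fisheye: a pixel r from the principal point sees the ray r / f radians off the axis. A picture is of the moment at which its call begins: read the wrist's pose just before it. camera_params takes no time and is no camera call; for the wrist camera it gives the pose at the moment of the call.
- bot.close_job(): hands the job in; it is judged then, once.
The state is a dict: "time": time; "joint_positions": joint angles; "dq": joint speeds; "tau": joint torques, N m; "tool_pos": TCP position; "tcp_rot": TCP orientation; "contact_force": force on the tool from outside, world axes, zero at the start; "moment": the same for the moment, N m; "grip_width": finger opening in mm; "finger_force": force on a finger pad.
Only numpy, scipy, OpenCV 4.12 (cv2) and the standard library are available. Lean on these libraries where they do the work, as an engineer would, in place of code of your own. Each camera call takes 0.05 s, during which the arm holds its last target. There are 200 camera calls.

TASK

Slide the aluminium profile along its seat in the tilted clamp until its end touches the end stop plate, so that it can be sawn to length. Then turn the T-handle clockwise until rising resistance shows that the profile is firmly clamped, without crushing the thin-walled profile by over-tightening, and let go of everything. Leave the things lying round the clamp where they are.

Things in the scene. Friction and masses are not known exactly. Their poses are not given: they have to be found in the camera images.
- profile_end (a point): Centre of the free end face (the end AWAY from the stop plate, 65 to 90 mm beyond the seat) of the aluminium profile: square bar 30 x 30 x 261 mm, 0.2 to 0.33 kg, loose in the clamp's seat, rolled 35 degrees about its length. Site y axis: along the profile towards the stop plate, level. Site z axis: square to the seat, along the screw. Sliding it along y takes about 2 N.
- stop_face (a point): Point on the face of the steel end stop plate (62 x 62 x 10 mm, fixed to the clamp) that the profile's other end must touch; that is so when profile_end is 261 mm from here along the profile; at the start it is 15 to 40 mm short. Axes as the world's, turned with the clamp's yaw; y points from the profile into the plate.
- tbar (a point): Centre of the T-handle's cross bar (round steel, 12 mm thick, 100 mm long, 16 mm balls at its ends) on a 12 mm stem, which is free for 45 mm or more below the bar's centre, above a grey nut boss 42 mm wide. z axis: up along the screw, leaning 35 degrees from vertical to the robot's side; x axis: along the bar. Tighten clockwise seen from the handle (positive about MINUS z); it sinks 3 mm per rad.
- clamp: Grey tilted C-frame clamp, bolted down: base plate 140 x 150 x 12 mm, C-frame with its column on the far side and a 44 mm wide arm over the profile, leaning 35 degrees to the robot. Origin on the bench under the seat's centre, which is 71 to 79 mm up; y axis along the seat, towards the stop plate. The screw turns 5.5 rad in all from fully open and starts 0 to 0.8 rad from there.
- pad: Sprung steel pad, 32 mm disc under the screw (origin not on the disc). It meets the profile after 0.1 to 3.1 rad of turning, to be felt: the seat is shimmed differently each time. Moving the free handle takes 0.6 N m; past contact the moment (also one read at rest, holding it) grows 0.33 N m per rad. Firm: 60 N, 0.5 rad past contact; crushed: 180 N, 1.3 rad. Best: 0.27 N m rise. It stays put.
- profile: The aluminium profile; origin at the middle of its underside, y axis along it towards the stop plate, z axis square to the seat.
- pliers: Bystander: pliers with red grips, 52 x 176 x 12 mm, on the bench in front of the clamp; origin at the underside.
- notebook: Bystander: notebook with red cover, 148 x 108 x 12 mm, lying to the right of the clamp; origin at the underside.
- nut: Bystander: steel hex nut, 22 x 19 x 10 mm, flat on the bench in front of the clamp; origin at the underside.

How it is judged:
By the outcome, as a careful person would: the job done as asked, in the order asked, and still so for the second after the job is handed in, with the robot touching nothing.
It also fails if it takes over 67 s, if anything falls off the work surface, if the arm or the gripper's body presses on something with over 40 N, if the wrist force passes 120 N, or if a joint passes its speed limit or range.

## Working session

There is one attempt and no reset: what is moved stays moved. The work goes in short steps, Python scripts to look and compute and a tool call to move; the robot and the scene stay as the last step left them, time stands still between calls to the robot, and variables do not carry over. Pictures are saved under pics/ and viewed, at most 10 in all, crops included, and the job is handed in when it is done.

Besides the shell and the picture viewer there is one more tool, called after ">>>" as name(argument=value, ...), one argument or row to a line, values as JSON. step_arm: Moves the arm, as the interface text tells. Shift numbers are shares of 0.5 m and turn numbers shares of pi/2 rad, none past 1 either way. Its arguments: {"type":"object","properties":{"deltas":{"type":"array","items":{"type":"array","items":{"type":"number","minimum":-1,"maximum":1}}}},"required":["deltas"]}

```bash
ls; mkdir -p pics; python3 - <<'E'
from plant import bot
import cv2
print(bot.get_obs())
import numpy as np
for n in ["scene","top"]:
    im,d=bot.capture(n); cv2.imwrite(f"pics/{n}0.png",im[:,:,::-1]); np.save(f"pics/{n}0.npy",d); print(n,bot.camera_params(n))
print(bot.camera_params("wrist"))
E
```

```text
pics
{'time': 0.0, 'joint_positions': array([-1.24898769e+00,  3.42724540e-01,  1.52506587e+00, -9.58950903e-06,
        1.27538308e+00, -1.45981439e-01]), 'dq': array([0.00194889, 0.00064767, 0.00108411, 0.00199069, 0.00170025,
       0.00053161]), 'tau': array([-1.14687671e-03, -4.31246567e+01, -2.44225305e+01,  7.17203692e-02,
        5.59252349e-02, -1.25113656e-04]), 'tool_pos': array([ 236.62566126, -468.1925567 ,  237.02695613]), 'tcp_rot': array([-3.14002729e+00, -2.20882877e-04,  4.67792700e-01]), 'contact_force': array([ 0.21173037, -0.51178996,  0.52991736]), 'moment': array([-0.02410925, -0.02177087,  0.00648855]), 'finger_force': 0.0, 'grip_width': 91.81240919322545}
scene {'fov_y': 49.895398639606725, 'cx': 279.0190219221298, 'cy': 214.82330088958997, 'rvec': array([ 0.76872311, -2.52767474,  1.1833218 ]), 'tvec': array([413.94793182, 322.04627177, 931.03807823])}
top {'fov_y': 42.24753187093636, 'cx': 284.43655754426976, 'cy': 211.64843676494428, 'rvec': array([ 2.18550959, -2.16640617,  0.10247611]), 'tvec': array([ -45.27931432,  522.17546074, 1294.27082432])}
{'fov_y': 65.70646984690485, 'cx': 278.4892677120233, 'cy': 214.3116628642334, 'rvec': array([-2.46050053,  1.51157406,  0.22230702]), 'tvec': array([-525.10278613,  -36.76900912,  391.30645805])}
```

View pics/scene0.png

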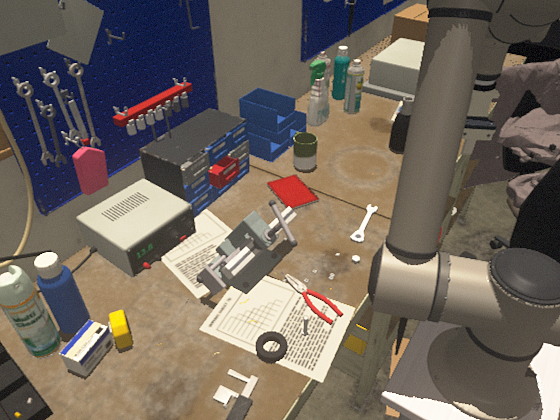

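View pics/top0.png

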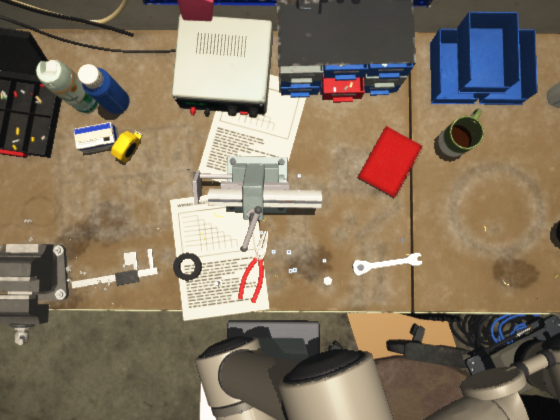

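```bash
cat > h.py <<'E'
import numpy as np, cv2
from plant import bot
def cam(p):
    R=cv2.Rodrigues(np.array(p["rvec"]))[0]; return R,np.array(p["tvec"]),210/np.tan(np.radians(p["fov_y"]/2))
def cloud(n,d):
    p=bot.camera_params(n);R,t,f=cam(p);v,u=np.mgrid[0:420,0:560]
    P=np.stack([(u-p["cx"])/f*d,(v-p["cy"])/f*d,d],-1)
    return (P-t)@R
def ray(n,u,v,p=None):
    p=p or bot.camera_params(n);R,t,f=cam(p);x=(u-p["cx"])/f;y=(v-p["cy"])/f
    if n=="wrist":
        r=np.hypot(x,y);k=np.sin(r)/max(r,1e-9);c=np.array([x*k,y*k,np.cos(r)])
    else: c=np.array([x,y,1])
    c=R.T@c;return -R.T@t,c/np.linalg.norm(c)
def tri(*rays):
    A=0;b=0
    for o,c in rays:
        M=np.eye(3)-np.outer(c,c);A=A+M;b=b+M@o
    X=np.linalg.solve(A,b);return X,[np.linalg.norm((np.eye(3)-np.outer(c,c))@(X-o)) for o,c in rays]
E
python3 - <<'E'
from h import *
a=cv2.imread("pics/top0.png")[140:270,180:340];b=cv2.imread("pics/scene0.png")[190:310,190:330]
cv2.imwrite("pics/tc.png",cv2.resize(a,None,fx=4.5,fy=4.5,interpolation=2))
cv2.imwrite("pics/sc.png",cv2.resize(b,None,fx=5,fy=5,interpolation=2))
for n in("top","scene"):
    C=cloud(n,np.load(f"pics/{n}0.npy"))
    np.save(f"pics/{n}C.npy",C)
C=np.load("pics/topC.npy")
np.set_printoptions(suppress=True,precision=0)
for u,v in[(197,188),(322,200),(315,200),(300,200),(258,200),(258,213),(252,230),(246,246),(250,260),(300,260)]:print(u,v,C[v,u])
E
```

```text
197 188 [568. 160. 102.]
322 200 [ 555. -134.   -4.]
315 200 [ 402.  -38. 1337.]
300 200 [542. -76. 104.]
258 200 [535.  17. 162.]
258 213 [500.  14. 231.]
252 230 [467.  27. 208.]
246 246 [434.  41. 180.]
250 260 [405.  43.   0.]
300 260 [406. -80.   2.]
```

View pics/tc.png

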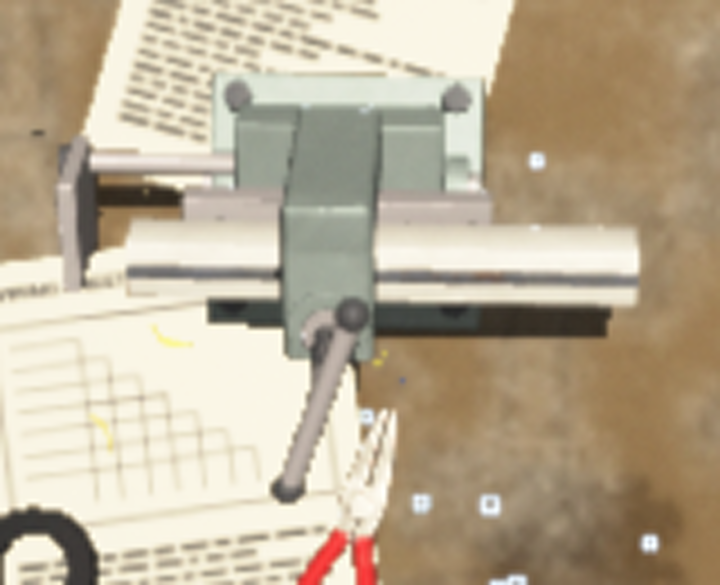

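View pics/sc.png

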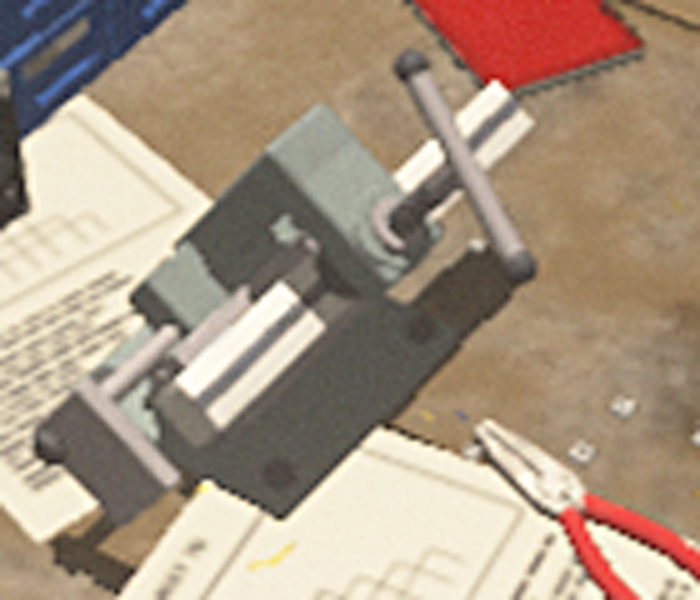

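```bash
python3 - <<'E'
from h import *
np.set_printoptions(suppress=True,precision=1)
T=lambda x,y:((x+.5)/4.5-.5+180,(y+.5)/4.5-.5+140)
S=lambda x,y:((x+.5)/5-.5+190,(y+.5)/5-.5+190)
pts={"ballfar":(T(352,313),S(411,65)),"ballnear":(T(287,490),S(519,263)),
"stopTopNear?":(T(66,168),S(90,383)),
"prof right top-edge":(T(637,228),S(500,85)),"prof right near":(T(637,304),S(535,122)),
"prof left far top":(T(127,222),S(288,285)) ,
"groove L":(T(127,271),S(213,405)),"grooveR":(T(637,278),S(515,103))}
for k,(a,b) in pts.items(): print(k,*tri(ray("top",*a),ray("scene",*b)))
C=np.load("pics/topC.npy")
# profile points
for sl in [(slice(192,206),slice(285,318)),(slice(190,204),slice(210,242))]:
    Q=C[sl].reshape(-1,3);Q=Q[(Q[:,2]>80)&(Q[:,2]<130)]
    print(len(Q),Q.min(0),Q.max(0),Q.mean(0))
for u in (212,230,240,285,300,310,318):
    print(u,[C[v,u].round() for v in (190,194,198,202,206)])
print(C[172:205:4,195]);print(C[172:205:4,199])
E
```

```text
ballfar [508.3  14.2 228.1] [np.float64(0.23866504307025965), np.float64(0.238665043070243)]
ballnear [429.4  46.7 175.3] [np.float64(0.38061341673660415), np.float64(0.3806134167366388)]
stopTopNear? [587.7 162.5 110.6] [np.float64(5.276792969976902), np.float64(5.276792969976773)]
prof right top-edge [ 559.  -127.7  100.5] [np.float64(7.270530159908776), np.float64(7.270530159908977)]
prof right near [ 527.3 -125.2   90.4] [np.float64(0.30605280702293014), np.float64(0.3060528070227437)]
prof left far top [535.3 113.6 165.5] [np.float64(25.217886401939573), np.float64(25.21788640193956)]
groove L [538.8 133.5  99.1] [np.float64(2.9327575304905213), np.float64(2.932757530490596)]
grooveR [ 539.7 -124.7   97.9] [np.float64(0.4604407033671709), np.float64(0.46044070336706294)]
456 [ 530.7 -115.3   90.2] [562.7 -41.4 118.9] [545.9 -77.8 102.8]
447 [533.6  58.1  86.7] [565.9 131.5 116. ] [548.9  94.4 102.6]
212 [array([564., 126.,  96.]), array([554., 124., 109.]), array([545., 125., 107.]), array([536., 126.,  99.]), array([537., 138.,  -1.])]
230 [array([565.,  85.,  96.]), array([554
[... 492 characters left out ...]
rray([529., -76.,  95.])]
310 [array([567., -99.,  89.]), array([556., -99., 105.]), array([547., -99., 102.]), array([538., -99., 101.]), array([529., -99.,  97.])]
318 [array([ 568., -118.,   89.]), array([ 557., -117.,   99.]), array([ 547., -117.,  107.]), array([ 538., -117.,  100.]), array([ 530., -118.,   93.])]
[[609.2 169.8  76.2]
 [596.4 166.   97.6]
 [585.  163.6 111.4]
 [575.5 163.  113.7]
 [567.1 163.6 108.4]
 [558.6 164.4 102.5]
 [549.9 164.8  98.5]
 [541.7 166.   89.9]
 [533.1 166.8  83.3]]
[[608.4 159.6  81.4]
 [599.3 159.7  79.3]
 [589.8 159.4  79.9]
 [580.4 159.2  79.7]
 [571.8 159.9  74. ]
 [562.5 159.9  72.5]
 [553.2 159.9  71.3]
 [551.6 170.6   1.4]
 [541.9 170.6  -0.5]]
```

>>> step_arm(
  deltas=[
    [0, 0.092, -0.0305, 0, 0],
    [0, 0.092, -0.0305, 0, 0],
    [0, 0.092, -0.0305, 0, 0],
    [0, 0.092, -0.0305, 0, 0],
    [0, 0.092, -0.0305, 0, 0],
    [0, 0.092, -0.0305, 0, 0],
    [0, 0.092, -0.0305, 0, 0],
    [0, 0.092, -0.0305, 0, 0],
  ],
)

```text
time: 0.9
tool_pos: [511.2, -192.0, 237.5]
tcp_rot: [-3.141, 0.0, 0.468]
contact_force: [0.3, -0.6, 0.0]
grip_width: 32.6
finger_force: 0.0
```

>>> step_arm(
  deltas=[
    [0, 0, 0, 0, -0.0878],
    [0, 0, 0, 0, -0.0878],
    [0, 0, 0, 0, -0.0878],
    [0, 0, 0, 0, -0.0878],
    [0, 0, 0, 0, -0.0878],
    [0, 0, 0, 0, -0.0878],
    [0, 0, 0, 0, -0.0878],
    [0, 0, 0, 0, -0.0878],
  ],
)

```text
time: 1.7
tool_pos: [510.0, -193.6, 237.3]
tcp_rot: [-3.141, -0.0, 1.577]
contact_force: [0.5, 0.5, -0.1]
grip_width: 0.5
finger_force: 0.0
```

```bash
python3 - <<'E'
from h import *
np.set_printoptions(suppress=True,precision=3)
C=np.load("pics/topC.npy")
R=C[150:215,235:275]; print("clamp max z by row",[(int(150+i),R[i,:,2].max().round()) for i in range(0,65,5)])
im,d=bot.capture("wrist");cv2.imwrite("pics/w1.png",im[:,:,::-1])
o=bot.get_obs();[print(k,o[k]) for k in("time","joint_positions","tool_pos","tcp_rot","contact_force","moment","grip_width")]
E
```

```text
clamp max z by row [(150, np.float64(9.0)), (155, np.float64(1337.0)), (160, np.float64(17.0)), (165, np.float64(99.0)), (170, np.float64(124.0)), (175, np.float64(143.0)), (180, np.float64(163.0)), (185, np.float64(183.0)), (190, np.float64(181.0)), (195, np.float64(176.0)), (200, np.float64(169.0)), (205, np.float64(161.0)), (210, np.float64(239.0))]
time 1.75
joint_positions [-0.503  0.381  1.467 -0.     1.295 -0.516]
tool_pos [ 509.949 -193.661  237.262]
tcp_rot [-3.141 -0.     1.584]
contact_force [-0.963 -0.071  0.01 ]
moment [-0.026 -0.071 -0.006]
grip_width 0.3097159830178516
```

View pics/w1.png

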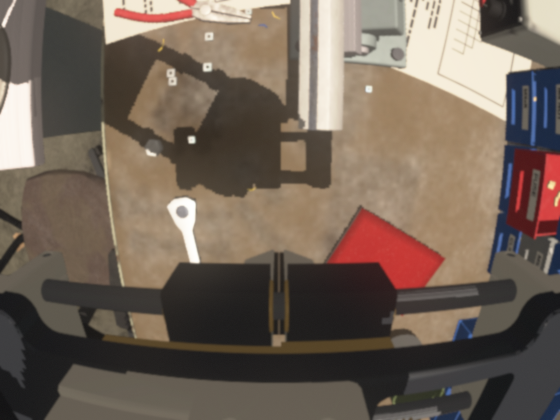

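```bash
python3 - <<'E'
from h import *
np.set_printoptions(suppress=True,precision=1)
for u,v,z in[(301,128,90),(343,128,83),(317,129,107),(311,128,98)]:
    o,c=ray("wrist",u,v);print(u,v,o+c*(z-o[2])/c[2])
E
```

```text
301 128 [ 529.2 -123.9   90. ]
343 128 [ 568.9 -122.6   83. ]
317 129 [ 541.6 -124.   107. ]
311 128 [ 537.4 -123.5   98. ]
```

>>> step_arm(
  deltas=[
    [0, 0.04, 0.076, 0, 0],
    [0, 0.03, 0, 0.04, 0],
    [0, 0, 0, 0.085, 0],
    [0, 0, 0, 0.085, 0],
    [0, 0, 0, 0.07, 0],
    [0, 0, 0, 0.03, 0],
    [0, 0, 0, 0, 0],
  ],
)

```text
time: 2.45
tool_pos: [546.5, -158.0, 79.9]
tcp_rot: [-3.136, -0.002, 1.569]
contact_force: [0.3, 0.0, -0.5]
grip_width: 0.2
finger_force: 0.0
```

>>> step_arm(
  deltas=[
    [0, 0.012, 0, 0, 0],
    [0, 0.01, 0, 0, 0],
    [0, 0.008, 0, 0, 0],
    [0, 0.006, 0, 0, 0],
    [0, 0.006, 0, 0, 0],
    [0, 0.006, 0, 0, 0],
    [0, 0.006, 0, 0, 0],
    [0, 0, 0, 0, 0],
  ],
)

```text
time: 3.25
tool_pos: [548.4, -131.7, 82.9]
tcp_rot: [3.141, 0.0, 1.571]
contact_force: [0.3, 0.0, 0.4]
grip_width: 0.5
finger_force: 0.3
```

>>> step_arm(
  deltas=[
    [0, 0.006, 0, 0, 0],
    [0, 0.006, 0, 0, 0],
    [0, 0.006, 0, 0, 0],
    [0, 0.006, 0, 0, 0],
  ],
)

```text
time: 3.65
tool_pos: [548.5, -119.8, 82.9]
tcp_rot: [3.141, 0.0, 1.571]
contact_force: [0.3, -4.2, 1.4]
grip_width: 0.2
finger_force: 1.7
```

>>> step_arm(
  deltas=[
    [0, 0.003, 0, 0, 0],
    [0, 0.003, 0, 0, 0],
  ],
)

```text
time: 3.85
tool_pos: [548.5, -116.7, 82.9]
tcp_rot: [3.141, 0.0, 1.571]
contact_force: [1.6, -3.4, 2.3]
grip_width: 0.4
finger_force: 1.8
```

```bash
python3 - <<'E'
from h import *
im,d=bot.capture("top");cv2.imwrite("pics/t2.png",cv2.resize(im[140:270,180:340,::-1],None,fx=4.5,fy=4.5,interpolation=2))
o=bot.get_obs();print(o["tool_pos"],o["contact_force"],o["time"])
E
```

```text
[ 548.44185212 -116.54547199   82.88871167] [ 1.27139928 -3.07228134  1.45522298] 3.9
```

View pics/t2.png

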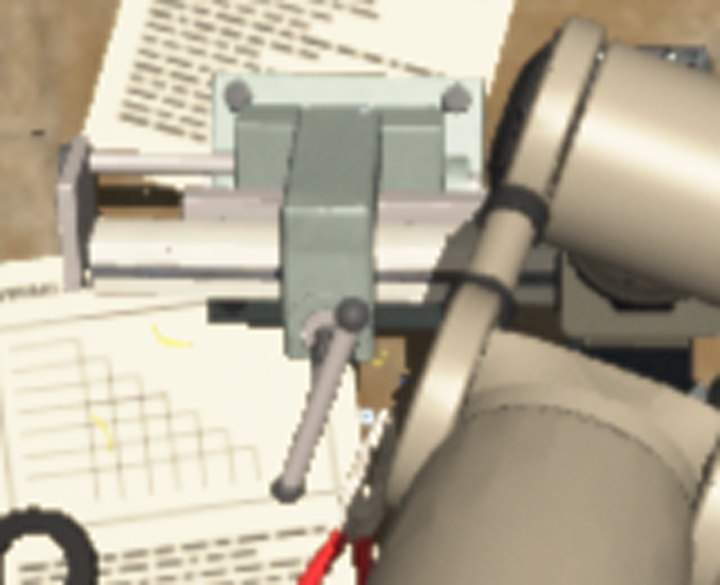

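>>> step_arm(
  deltas=[
    [0, 0.002, 0, 0, 0],
    [0, 0.002, 0, 0, 0],
    [0, 0.002, 0, 0, 0],
  ],
)

```text
time: 4.2
tool_pos: [548.4, -113.9, 82.8]
tcp_rot: [3.141, 0.0, 1.571]
contact_force: [2.7, -3.4, 1.3]
grip_width: 0.7
finger_force: 1.9
```

>>> step_arm(
  deltas=[
    [0, 0.002, 0, 0, 0],
    [0, 0.002, 0, 0, 0],
  ],
)

```text
time: 4.4
tool_pos: [548.3, -111.7, 82.7]
tcp_rot: [3.141, 0.0, 1.571]
contact_force: [1.6, -2.6, 1.9]
grip_width: 0.1
finger_force: 1.2
```

>>> step_arm(
  deltas=[
    [0, 0.002, 0, 0, 0],
    [0, 0.002, 0, 0, 0],
  ],
)

```text
time: 4.6
tool_pos: [548.1, -110.0, 82.7]
tcp_rot: [-3.141, 0.001, 1.571]
contact_force: [1.0, -7.6, 0.9]
grip_width: 0.6
finger_force: 3.9
```

>>> step_arm(
  deltas=[
    [0, 0.002, 0, 0, 0],
    [0, 0, 0, 0, 0],
  ],
)

```text
time: 4.8
tool_pos: [548.1, -110.0, 82.6]
tcp_rot: [-3.141, 0.002, 1.571]
contact_force: [0.9, -9.2, 0.5]
grip_width: 0.7
finger_force: 4.5
```

>>> step_arm(
  deltas=[
    [0, 0.002, 0, 0, 0],
    [0, 0, 0, 0, 0],
  ],
)

```text
time: 5.0
tool_pos: [548.1, -109.9, 82.6]
tcp_rot: [-3.142, 0.003, 1.571]
contact_force: [1.3, -12.8, -0.3]
grip_width: 0.6
finger_force: 6.6
```

>>> step_arm(
  deltas=[
    [0, -0.01, 0, 0, 0],
    [0, -0.05, 0, 0, 0],
    [0, -0.06, 0, -0.03, 0],
    [0, 0, 0, -0.09, 0],
    [0, 0, 0, -0.09, 0],
    [0, 0, 0, -0.09, 0],
    [0, 0, 0, -0.09, 0],
    [0, 0, 0, -0.04, 0],
  ],
)

```text
time: 5.8
tool_pos: [548.6, -167.1, 301.8]
tcp_rot: [3.138, 0.001, 1.572]
contact_force: [-0.2, 0.1, 0.2]
grip_width: 0.4
finger_force: 0.0
```

>>> step_arm(
  deltas=[
    [0.3, 0, 0, 0, -0.0938],
    [0.3, 0, 0, 0, -0.0938],
    [0.3, 0, 0, 0, -0.0938],
    [0.3, 0, 0, 0, -0.0938],
    [0.3, 0, 0, 0, -0.0938],
    [0.3, 0, 0, 0, -0.0938],
    [0.3, 0, 0, 0, -0.0938],
    [0.3, 0, 0, 0, -0.0938],
  ],
)

```text
time: 6.6
tool_pos: [547.5, -166.6, 296.8]
tcp_rot: [3.14, -0.003, 2.757]
contact_force: [0.2, -0.9, -0.1]
grip_width: 27.2
finger_force: 0.0
```

```bash
cat >> h.py <<'E'
np.set_printoptions(suppress=True,precision=3)
def totool(d,yaw):  # world shift mm -> tool shares
    c,s=np.cos(yaw),np.sin(yaw);return np.array([c*d[0]+s*d[1],s*d[0]-c*d[1],-d[2]])/500
E
python3 - <<'E'
from h import *
o=bot.get_obs();print(o["tool_pos"],o["tcp_rot"],o["contact_force"],o["moment"],o["joint_positions"],o["grip_width"])
print(totool(np.array([445.2,40.3,280])-o["tool_pos"],o["tcp_rot"][2]))
E
```

```text
[ 547.517 -166.62   296.779] [ 3.14  -0.003  2.757] [ 0.214 -0.87  -0.137] [ 0.104 -0.138  0.016] [-0.43   0.397  1.279  0.001  1.469 -1.616] 27.225688248747737
[0.345 0.307 0.034]
```

>>> step_arm(
  deltas=[
    [0.3, 0.0575, 0.051, 0, 0],
    [0.3, 0.0575, 0.051, 0, 0],
    [0.3, 0.0575, 0.051, 0, 0],
    [0.3, 0.0575, 0.051, 0, 0],
    [0.3, 0.0575, 0.051, 0, 0],
    [0.3, 0.0575, 0.051, 0.03, 0],
    [0.3, 0, 0, 0, 0],
  ],
)

```text
time: 7.3
tool_pos: [443.4, 43.4, 281.0]
tcp_rot: [3.142, -0.007, 2.754]
contact_force: [-0.2, -1.0, -0.1]
grip_width: 27.5
finger_force: 0.0
```

```bash
python3 - <<'E'
from h import *
o=bot.get_obs();print(o["tool_pos"],o["tcp_rot"],o["contact_force"],o["moment"],o["joint_positions"],o["grip_width"])
p=bot.camera_params("wrist");im,d=bot.capture("wrist");cv2.imwrite("pics/w3.png",im[:,:,::-1])
print(totool(np.array([445.2,40.3,184])-o["tool_pos"],o["tcp_rot"][2]))
R,t,f=cam(p)
for P in([508.3,14.2,228.1],[429.4,46.7,175.3],[445.2,40.3,185.9]):
    q=R@np.array(P)+t;th=np.arctan2(np.hypot(q[0],q[1]),q[2]);k=f*th/np.hypot(q[0],q[1]);print(p["cx"]+q[0]*k,p["cy"]+q[1]*k)
im,d=bot.capture("scene");cv2.imwrite("pics/s3.png",cv2.resize(im[170:310,170:350,::-1],None,fx=4,fy=4,interpolation=2))
E
```

```text
[443.426  43.367 280.972] [ 3.142 -0.007  2.754] [-0.222 -0.982 -0.078] [ 0.057 -0.187  0.019] [-0.076  0.164  1.644  0.002  1.34  -1.26 ] 27.514525642782843
[-0.006 -0.004  0.194]
275.99971178176185 327.7503106858841
276.5956595073904 199.88009452296006
276.59381843654114 224.1729444855472
```

View pics/w3.png

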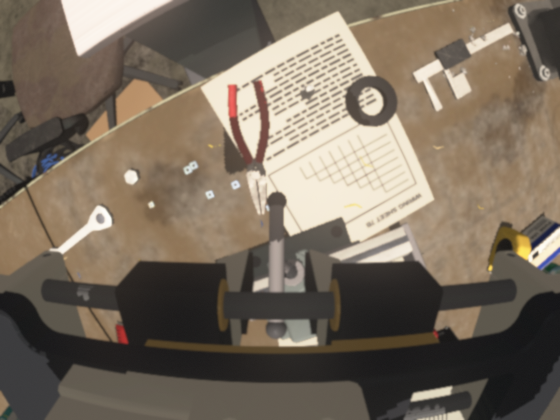

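>>> step_arm(
  deltas=[
    [0.3, -0.005, -0.003, 0.03, 0],
    [0.3, 0, 0, 0.07, 0],
    [0.3, 0, 0, 0.06, 0],
    [0.3, 0, 0, 0.034, 0],
    [0.17, 0, 0, 0, 0],
    [0.17, 0, 0, 0, 0],
    [0.17, 0, 0, 0, 0],
  ],
)

```text
time: 8.1
tool_pos: [449.9, 36.7, 186.8]
tcp_rot: [3.141, 0.002, 2.749]
contact_force: [-0.2, -0.7, 0.5]
grip_width: 15.9
finger_force: 0.0
```

```bash
cat > plan.py <<'E'
import sys
from h import *
# screw frame; dphi = turned angle (rad) from start, th = bar angle in tilted plane
c0=np.array([468.9,30.5,201.7]);e1=np.array([.819,0,.574]);e2=np.array([0,1,0]);ez=np.array([-.574,0,.819])
u0=np.array([-.789,.325,-.528]);TH0=np.arctan2(u0@e2,u0@e1);r=30
def pose(phi):
    th=TH0-phi;u=np.cos(th)*e1+np.sin(th)*e2
    return c0-3*phi*ez+r*u-np.array([0,0,2]),np.arctan2(u[1],u[0])
def state():
    o=bot.get_obs();p=o["tool_pos"];c=c0
    d=p-c; th=np.arctan2(d@e2,(d+[0,0,2])@e1);phi=(TH0-th+.5)%(2*np.pi)-.5
    F,M=o["contact_force"],o["moment"]
    t1=ez@np.cross(p-c,F);t2=t1+ez@M
    print("t",round(o["time"],2),"pos",p,"yaw",o["tcp_rot"][2],"phi",round(phi,3),"F",F,"M",M,"tau_F",round(t1,1)/1000,"tau_M",round(ez@M,3),"q6",o["joint_positions"][5],"w",round(o["grip_width"],1))
    return o,phi
def plan(o,phis):
    p,y=o["tool_pos"],o["tcp_rot"][2]
    for f in phis:
        P,Y=pose(f);s=totool(P-p,y);dy=(Y-y+np.pi)%(2*np.pi)-np.pi
        print(round(f,2),s,round(-dy/(np.pi/2),4));p,y=P,Y
if __name__=="__main__":
    o,phi=state()
    a,n,st=float(sys.argv[1]),int(sys.argv[2]),float(sys.argv[3])
    P,Y=pose(a)
    class _:pass
    # steps are planned from commanded pose at phi=a
    plan({"tool_pos":P,"tcp_rot":[0,0,Y]},[a+st*(i+1) for i in range(n)])
    print("err",P-o["tool_pos"],Y-o["tcp_rot"][2])
E
python3 plan.py 0 8 0.1
```

```text
t 8.1 pos [449.925  36.711 186.845] yaw 2.7492114287773486 phi -0.065 F [-0.172 -0.697  0.512] M [ 0.06  -0.15   0.057] tau_F 0.0158 tau_M 0.012 q6 -1.2670499243896778 w 15.9
0.1 [ 0.     0.006 -0.001] 0.0728
0.2 [ 0.     0.006 -0.001] 0.0704
0.3 [ 0.     0.006 -0.001] 0.0677
0.4 [ 0.001  0.006 -0.002] 0.0651
0.5 [ 0.001  0.006 -0.002] 0.0626
0.6 [ 0.001  0.006 -0.002] 0.0602
0.7 [ 0.001  0.006 -0.002] 0.0581
0.8 [ 0.     0.005 -0.003] 0.0563
err [-4.271  3.507 -3.436] -0.0035754593739514284
```

```bash
python3 - <<'E'
s=open('plan.py').read()
s=s.replace('plan({"tool_pos":P,"tcp_rot":[0,0,Y]},','plan({"tool_pos":P,"tcp_rot":[0,0,Y]},').replace('print("err",P-o["tool_pos"],Y-o["tcp_rot"][2])','e=P-o["tool_pos"];print("err",e,"tool",totool(e,o["tcp_rot"][2]),"turn",-((Y-o["tcp_rot"][2]+np.pi)%(2*np.pi)-np.pi)/np.pi*2)').replace('round(f,2),s,','round(f,2),s.round(4),')
s=s.replace('from h import *','from h import *\nnp.set_printoptions(suppress=True,precision=4)')
open('plan.py','w').write(s)
E
python3 plan.py 0 7 0.1
```

```text
t 8.1 pos [449.9253  36.7107 186.8446] yaw 2.7492114287773486 phi -0.065 F [-0.1723 -0.6969  0.5123] M [ 0.0596 -0.1495  0.0566] tau_F 0.0158 tau_M 0.012 q6 -1.2670499243896778 w 15.9
0.1 [ 0.0002  0.006  -0.0008] 0.0728
0.2 [ 0.0003  0.0059 -0.0011] 0.0704
0.3 [ 0.0004  0.0058 -0.0014] 0.0677
0.4 [ 0.0005  0.0058 -0.0017] 0.0651
0.5 [ 0.0006  0.0057 -0.0019] 0.0626
0.6 [ 0.0006  0.0056 -0.0022] 0.0602
0.7 [ 0.0005  0.0055 -0.0024] 0.0581
err [-4.2706  3.5067 -3.4362] tool [0.0106 0.0032 0.0069] turn 0.002276208132754493
```

>>> step_arm(
  deltas=[
    [0.17, 0.0106, 0.0032, 0.007, 0],
    [0.17, 0.0002, 0.006, -0.0008, 0.0728],
    [0.17, 0.0003, 0.0059, -0.0011, 0.0704],
    [0.17, 0.0004, 0.0058, -0.0014, 0.0677],
    [0.17, 0, 0, 0, 0],
  ],
)

```text
time: 8.6
tool_pos: [447.2, 46.6, 183.5]
tcp_rot: [-3.136, 0.001, 2.417]
contact_force: [-2.8, -11.6, -4.0]
grip_width: 16.0
finger_force: 5.8
```

```bash
python3 plan.py 0.3 7 0.1
```

```text
t 8.6 pos [447.1917  46.6274 183.4966] yaw 2.4169073696837016 phi 0.207 F [ -2.7829 -11.5791  -3.9586] M [-1.9675  0.2588  0.1407] tau_F 0.4003 tau_M 1.245 q6 -0.9066755228719553 w 16.0
0.4 [ 0.0005  0.0058 -0.0017] 0.0651
0.5 [ 0.0006  0.0057 -0.0019] 0.0626
0.6 [ 0.0006  0.0056 -0.0022] 0.0602
0.7 [ 0.0005  0.0055 -0.0024] 0.0581
0.8 [ 0.0005  0.0054 -0.0025] 0.0563
0.9 [ 0.0004  0.0054 -0.0027] 0.0548
1.0 [ 0.0002  0.0053 -0.0028] 0.0536
err [2.3696 1.5436 1.5507] tool [-0.0015  0.0055 -0.0031] turn 0.001638069696913321
```

>>> step_arm(
  deltas=[
    [0.17, -0.001, 0.01, -0.0035, 0.0651],
    [0.17, 0.0006, 0.0057, -0.0019, 0.0626],
    [0.17, 0.0006, 0.0056, -0.0022, 0.0602],
    [0.17, 0, 0, 0, 0],
  ],
)

```text
time: 9.0
tool_pos: [452.6, 54.6, 186.5]
tcp_rot: [-3.132, -0.001, 2.122]
contact_force: [-8.7, -9.3, -3.5]
grip_width: 15.8
finger_force: 6.3
```

```bash
python3 - <<'E'
s=open('plan.py').read()
s=s.replace('    return o,phi','    print("TAU L=.16,.17:",[round(t2/1000-t1/1000*0+0,0) if 0 else round(t1/1000+ez@M+L*(ez@np.cross([0,0,1],F)),3) for L in(.15,.16,.17)])\n    return o,phi',1)
open('plan.py','w').write(s)
E
python3 plan.py 0.6 6 0.1
```

```text
t 9.0 pos [452.6153  54.5538 186.4543] yaw 2.1218659375208975 phi 0.525 F [-8.728  -9.2918 -3.4545] M [-1.6618  1.226   0.1264] tau_F 0.4249 tau_M 1.057 q6 -0.5943060132877489 w 15.8
TAU L=.16,.17: [np.float64(0.682), np.float64(0.629), np.float64(0.576)]
0.7 [ 0.0005  0.0055 -0.0024] 0.0581
0.8 [ 0.0005  0.0054 -0.0025] 0.0563
0.9 [ 0.0004  0.0054 -0.0027] 0.0548
1.0 [ 0.0002  0.0053 -0.0028] 0.0536
1.1 [ 0.0001  0.0053 -0.0029] 0.0528
1.2 [-0.0001  0.0053 -0.0029] 0.0523
err [ 2.6264 -0.0077  1.4749] tool [-0.0028  0.0045 -0.0029] turn 0.0016691712205115223
```

>>> step_arm(
  deltas=[
    [0.17, -0.001, 0.0055, -0.0034, 0.0581],
    [0.17, -0.0005, 0.0054, -0.0025, 0.0563],
    [0.17, 0.0004, 0.0054, -0.0027, 0.0548],
    [0.17, 0.0002, 0.0053, -0.0028, 0.0536],
    [0.17, 0, 0, 0, 0],
  ],
)

```text
time: 9.5
tool_pos: [460.5, 59.8, 191.5]
tcp_rot: [-3.128, -0.001, 1.772]
contact_force: [-14.6, -4.8, -2.2]
grip_width: 15.6
finger_force: 7.6
```

```bash
python3 plan.py 1.0 6 0.1
```

```text
t 9.5 pos [460.4832  59.7586 191.5075] yaw 1.7719757215619436 phi 0.864 F [-14.6094  -4.7751  -2.2363] M [-0.7473  2.2534  0.1069] tau_F 0.4485 tau_M 0.517 q6 -0.23501472734111542 w 15.6
TAU L=.16,.17: [np.float64(0.554), np.float64(0.526), np.float64(0.499)]
1.1 [ 0.0001  0.0053 -0.0029] 0.0528
1.2 [-0.0001  0.0053 -0.0029] 0.0523
1.3 [-0.0002  0.0053 -0.003 ] 0.0522
1.4 [-0.0004  0.0053 -0.0029] 0.0524
1.5 [-0.0006  0.0053 -0.0029] 0.0529
1.6 [-0.0007  0.0053 -0.0028] 0.0538
err [ 4.2761 -0.1252  1.6266] tool [-0.002   0.0083 -0.0033] turn 0.0016536333994228148
```

>>> step_arm(
  deltas=[
    [0.17, -0.001, 0.007, -0.0045, 0.0545],
    [0.17, -0.0001, 0.0053, -0.0029, 0.0523],
    [0.17, -0.0002, 0.0053, -0.003, 0.0522],
    [0.17, 0, 0, 0, 0],
  ],
)

```text
time: 9.9
tool_pos: [468.0, 61.4, 196.5]
tcp_rot: [-3.125, 0.0, 1.522]
contact_force: [-19.3, 0.7, 0.8]
grip_width: 15.7
finger_force: 9.4
```

```bash
python3 plan.py 1.3 6 0.1
```

```text
t 9.9 pos [468.0018  61.3965 196.5472] yaw 1.5223733973799884 phi 1.159 F [-19.2872   0.7287   0.8403] M [0.1548 3.1043 0.1243] tau_F 0.4705 tau_M 0.013 q6 0.016201525300534772 w 15.7
TAU L=.16,.17: [np.float64(0.546), np.float64(0.55), np.float64(0.555)]
1.4 [-0.0004  0.0053 -0.0029] 0.0524
1.5 [-0.0006  0.0053 -0.0029] 0.0529
1.6 [-0.0007  0.0053 -0.0028] 0.0538
1.7 [-0.0009  0.0053 -0.0027] 0.055
1.8 [-0.001   0.0054 -0.0025] 0.0566
1.9 [-0.0011  0.0055 -0.0023] 0.0584
err [ 4.5872 -0.9488  0.9752] tool [-0.0015  0.0093 -0.002 ] turn -1.877047044141614e-05
```

>>> step_arm(
  deltas=[
    [0.17, -0.001, 0.0065, -0.004, 0.0524],
    [0.17, -0.0006, 0.0053, -0.0029, 0.0529],
    [0.17, -0.0007, 0.0053, -0.0028, 0.0538],
    [0.17, 0, 0, 0, 0],
  ],
)

```text
time: 10.3
tool_pos: [475.0, 60.4, 201.5]
tcp_rot: [-3.122, 0.003, 1.273]
contact_force: [-23.8, 5.4, 6.1]
grip_width: 15.7
finger_force: 12.4
```

```bash
python3 plan.py 1.6 6 0.1
```

```text
t 10.3 pos [474.9741  60.4101 201.4825] yaw 1.2726559318068034 phi 1.439 F [-23.8013   5.3929   6.1411] M [1.0455 4.035  0.228 ] tau_F 0.5038 tau_M -0.413 q6 0.26204651546600527 w 15.7
TAU L=.16,.17: [np.float64(0.555), np.float64(0.586), np.float64(0.617)]
1.7 [-0.0009  0.0053 -0.0027] 0.055
1.8 [-0.001   0.0054 -0.0025] 0.0566
1.9 [-0.0011  0.0055 -0.0023] 0.0584
2.0 [-0.0011  0.0055 -0.0021] 0.0606
2.1 [-0.0011  0.0056 -0.0019] 0.063
2.2 [-0.0011  0.0057 -0.0016] 0.0656
err [ 5.315  -1.8233  0.3374] tool [-0.0004  0.0112 -0.0007] turn 5.869075084774318e-05
```

>>> step_arm(
  deltas=[
    [0.17, -0.001, 0.0065, -0.003, 0.055],
    [0.17, -0.001, 0.0054, -0.0025, 0.0566],
    [0.17, -0.0011, 0.0055, -0.0023, 0.0584],
    [0.17, 0, 0, 0, 0],
  ],
)

```text
time: 10.7
tool_pos: [481.5, 57.2, 206.1]
tcp_rot: [-3.121, 0.007, 1.006]
contact_force: [-29.7, 11.3, 13.7]
grip_width: 16.1
finger_force: 16.2
```

```bash
python3 plan.py 1.9 6 0.1
```

```text
t 10.7 pos [481.4547  57.1854 206.0756] yaw 1.0058492811985036 phi 1.722 F [-29.7483  11.2702  13.656 ] M [2.0761 5.0328 0.3198] tau_F 0.5852 tau_M -0.93 q6 0.5201856340191128 w 16.1
TAU L=.16,.17: [np.float64(0.626), np.float64(0.69), np.float64(0.755)]
2.0 [-0.0011  0.0055 -0.0021] 0.0606
2.1 [-0.0011  0.0056 -0.0019] 0.063
2.2 [-0.0011  0.0057 -0.0016] 0.0656
2.3 [-0.0011  0.0058 -0.0013] 0.0682
2.4 [-0.0009  0.0059 -0.001 ] 0.0708
2.5 [-0.0008  0.0059 -0.0007] 0.0732
err [ 5.7633 -2.9685 -0.4987] tool [0.0012 0.0129 0.001 ] turn 0.00024622849982622373
```

>>> step_arm(
  deltas=[
    [0.17, 0, 0.006, -0.006, 0.0606],
    [0.17, -0.0011, 0.0056, -0.005, 0.063],
    [0.17, 0, 0, 0, 0],
  ],
)

```text
time: 11.0
tool_pos: [486.6, 53.4, 210.7]
tcp_rot: [-3.123, 0.01, 0.812]
contact_force: [-25.6, 10.7, 3.9]
grip_width: 15.7
finger_force: 13.7
```

```bash
python3 plan.py 2.1 6 0.1
```

```text
t 11.0 pos [486.5817  53.3953 210.685 ] yaw 0.8116086668434677 phi 1.978 F [-25.588   10.7206   3.8879] M [1.9564 4.0975 0.3029] tau_F 0.6392 tau_M -0.875 q6 0.7072292410626189 w 15.7
TAU L=.16,.17: [np.float64(0.687), np.float64(0.749), np.float64(0.81)]
2.2 [-0.0011  0.0057 -0.0016] 0.0656
2.3 [-0.0011  0.0058 -0.0013] 0.0682
2.4 [-0.0009  0.0059 -0.001 ] 0.0708
2.5 [-0.0008  0.0059 -0.0007] 0.0732
2.6 [-0.0006  0.006  -0.0004] 0.0752
2.7 [-0.0004  0.006  -0.0001] 0.0767
err [ 4.5397 -3.3009 -3.1051] tool [0.0015 0.0111 0.0062] turn 0.00020508020618758638
```

>>> step_arm(
  deltas=[
    [0.17, -0.0005, 0.0057, 0, 0.0656],
    [0.17, -0.0006, 0.0029, 0, 0.034],
    [0.17, 0, 0, 0, 0],
    [0.17, 0, 0, 0, 0],
  ],
)

```text
time: 11.4
tool_pos: [488.6, 51.0, 211.9]
tcp_rot: [-3.123, 0.012, 0.658]
contact_force: [-29.9, 14.8, 15.1]
grip_width: 15.9
finger_force: 19.3
```

```bash
python3 plan.py 2.25 2 0.1;python3 - <<'E'
from h import *
im,d=bot.capture("top");cv2.imwrite("pics/t4.png",cv2.resize(im[140:270,180:340,::-1],None,fx=4.5,fy=4.5,interpolation=2))
im,d=bot.capture("scene");cv2.imwrite("pics/s4.png",cv2.resize(im[170:310,170:350,::-1],None,fx=4,fy=4,interpolation=2))
E
```

```text
t 11.4 pos [488.6222  51.0431 211.9071] yaw 0.6583711599002917 phi 2.086 F [-29.8781  14.8241  15.0899] M [2.7095 5.0493 0.3482] tau_F 0.6511 tau_M -1.27 q6 0.8542674491887134 w 15.9
TAU L=.16,.17: [np.float64(0.657), np.float64(0.742), np.float64(0.828)]
2.35 [-0.001   0.0058 -0.0012] 0.0695
2.45 [-0.0009  0.0059 -0.0009] 0.0721
err [ 4.9467 -4.5635 -3.1615] tool [0.0022 0.0133 0.0063] turn 0.0020145727237196064
```

View pics/s4.png

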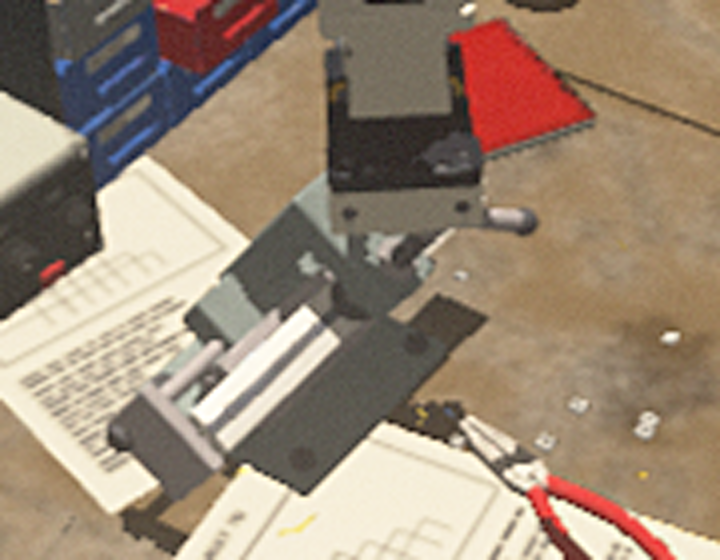

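```bash
cat > fit.py <<'E'
from h import *
from scipy.optimize import least_squares
phi=np.array([.207,.525,.864,1.159,1.439,1.722,1.978,2.086])
lo=np.array([.645,.682,.554,.546,.555,.626,.687,.657]);hi=np.array([.515,.576,.499,.555,.617,.755,.81,.828])
f=lambda x:(lo+(hi-lo)*(x[0]-.15)/.02-x[1]-.33*np.maximum(0,phi-x[2]))
for s in (slice(0,8),slice(1,8)):
    for g in(.8,1.3,1.8):
        r=least_squares(lambda x:f(x)[s],[.16,.6,g]);print(r.x,r.cost,f(r.x).round(3))
for L in(.155,.16,.165,.17):
    r=least_squares(lambda x:f([L,*x])[1:],[.57,1.4]);print(L,r.x,r.cost)
from plan import c0,e1,e2,ez,TH0
o,c=ray("scene",(531.5)/4-.5+170,(220.5)/4-.5+170)
for ph in(1.8,2,2.2):
    p0=c0-3*ph*ez;P=o+c*((p0-o)@ez)/(c@ez);d=P-p0;th=np.arctan2(d@e2,d@e1)+np.pi;print("ball",P,np.linalg.norm(d),"phi",(TH0-th)%(2*np.pi))
E
python3 fit.py
```

```text
[0.173 0.518 1.047] 0.002304360385466456 [-0.019  0.045 -0.026  0.001 -0.022  0.031  0.001 -0.011]
[0.169 0.54  1.185] 0.0025590808769647743 [-0.018  0.042 -0.038  0.014 -0.011  0.03   0.001 -0.02 ]
[0.169 0.54  1.185] 0.0025590808769647747 [-0.018  0.042 -0.038  0.014 -0.011  0.03   0.001 -0.02 ]
[0.174 0.523 1.046] 0.0020023716761005898 [-0.031  0.034 -0.034 -0.003 -0.024  0.033  0.002 -0.007]
[0.174 0.523 1.046] 0.0020023716761005906 [-0.031  0.034 -0.034 -0.003 -0.024  0.033  0.002 -0.007]
[0.174 0.523 1.046] 0.0020023716761005867 [-0.031  0.034 -0.034 -0.003 -0.024  0.033  0.002 -0.007]
0.155 [0.579 1.585] 0.005799256983333325
0.16 [0.569 1.433] 0.0042097362708333344
0.165 [0.556 1.303] 0.0028521032499999976
0.17 [0.543 1.172] 0.0022875587708333332
ball [442.914  -11.5197 176.8926] 55.0196441097618 phi 1.9427311174438118
ball [443.2134 -12.0411 176.3697] 55.45415466428633 phi 1.9374171483784197
ball [443.5128 -12.5626 175.8468] 55.89020671156909 phi 1.9321859456150423
```

View pics/t4.png

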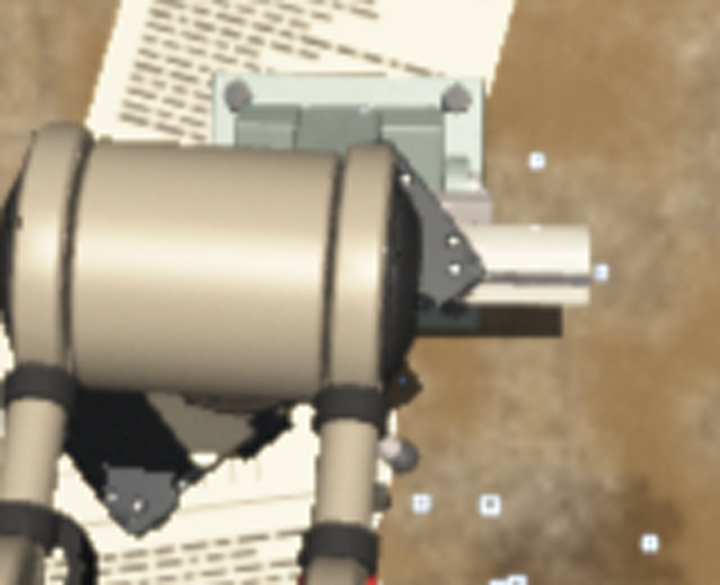

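```bash
cat > fitL.py <<'E'
from h import *
from scipy.optimize import least_squares
S=[(2.417,[-2.783,-11.579,-3.959],[-1.9675,.2588,.1407]),(2.122,[-8.728,-9.292,-3.4545],[-1.6618,1.226,.1264]),(1.772,[-14.609,-4.775,-2.236],[-.7473,2.2534,.1069]),(1.522,[-19.287,.729,.840],[.1548,3.1043,.1243]),(1.273,[-23.80,5.393,6.141],[1.0455,4.035,.228]),(1.006,[-29.748,11.27,13.656],[2.0761,5.0328,.3198]),(.8116,[-25.588,10.721,3.888],[1.9564,4.0975,.3029]),(.658,[-29.878,14.824,15.09],[2.7095,5.0493,.3482])]
def res(x,M0):
    out=[]
    for (y,F,M),dx in zip(S,x[1:]):
        d=np.array([np.cos(y)*dx-np.sin(y)*.0079,np.sin(y)*dx+np.cos(y)*.0079,-x[0]])
        out+=list(np.cross(d,F)-np.array(M)+M0)
    return np.array(out)
for M0 in([0,0,0],[.06,-.15,.02],None):
    if M0 is None:
        r=least_squares(lambda x:res(x[3:],x[:3]),[0]*3+[.16]+[0]*8);print(r.x,r.cost,r.fun.reshape(-1,3).round(2))
    else:
        r=least_squares(lambda x:res(x,np.array(M0)),[.16]+[0]*8);print(r.x,r.cost)
E
python3 fitL.py
```

```text
[0.166 0.014 0.012 0.006 0.006 0.009 0.009 0.01  0.007] 0.0889535514818081
[0.171 0.009 0.01  0.005 0.005 0.008 0.007 0.009 0.006] 0.03707371338190027
[ 0.024 -0.281  0.182  0.176 -0.009 -0.005 -0.006 -0.003  0.002  0.003
  0.002  0.001] 0.02182298150291207 [[ 0.01 -0.04 -0.01]
 [ 0.08  0.01  0.02]
 [-0.05  0.02 -0.01]
 [-0.    0.01  0.  ]
 [-0.05 -0.09  0.01]
 [ 0.01 -0.01 -0.01]
 [-0.02  0.13  0.02]
 [ 0.02 -0.02 -0.02]]
```

>>> step_arm(
  deltas=[
    [0.17, 0, -0.006, 0, 0],
    [0.17, 0, -0.008, 0, 0],
    [0.17, 0, 0, 0, 0],
    [0.3, 0, 0, 0, 0],
    [0.3, 0, 0, 0, 0],
    [0.3, 0, 0, 0, 0],
  ],
)

```text
time: 12.1
tool_pos: [492.4, 52.1, 212.7]
tcp_rot: [-3.141, 0.002, 0.657]
contact_force: [-4.3, -2.1, -1.0]
grip_width: 27.0
finger_force: 2.2
```

```bash
python3 plan.py 2.25 1 0.1
```

```text
t 12.1 pos [492.4451  52.1434 212.7205] yaw 0.6566486006309618 phi 2.132 F [-4.2525 -2.0653 -1.0471] M [-0.3584  0.7256  0.0829] tau_F 0.0355 tau_M 0.274 q6 0.8655033777608307 w 27.0
TAU L=.16,.17: [np.float64(0.131), np.float64(0.119), np.float64(0.108)]
2.35 [-0.001   0.0058 -0.0012] 0.0695
err [ 1.1238 -5.6639 -3.9748] tool [-0.0051  0.0103  0.0079] turn 0.000917957433789383
```

>>> step_arm(
  deltas=[
    [0.3, -0.006, 0, 0, 0],
    [0.3, 0, 0, 0, 0],
  ],
)

```text
time: 12.3
tool_pos: [491.4, 50.4, 213.1]
tcp_rot: [3.141, -0.001, 0.656]
contact_force: [-2.0, 0.7, -1.2]
grip_width: 27.3
finger_force: 1.0
```

>>> step_arm(
  deltas=[
    [0.3, 0, 0, -0.01, 0],
    [0.3, 0, 0, -0.03, 0],
    [0.3, 0, 0, -0.09, 0],
    [0.3, 0, 0, -0.09, 0],
    [0.3, 0, 0, 0, 0],
    [0.3, 0, 0, 0, 0],
  ],
)

```text
time: 12.9
tool_pos: [492.0, 50.2, 324.2]
tcp_rot: [3.139, -0.003, 0.656]
contact_force: [0.8, -0.5, -0.9]
grip_width: 27.8
finger_force: 0.0
```

```bash
python3 plan.py 2.1 1 0.1
```

```text
t 12.9 pos [492.0013  50.1872 324.17  ] yaw 0.6560083811950728 phi 2.597 F [ 0.8263 -0.4876 -0.8856] M [ 0.0294 -0.0547 -0.0109] tau_F -0.046799999999999994 tau_M -0.026 q6 0.8614702124180591 w 27.8
TAU L=.16,.17: [np.float64(-0.115), np.float64(-0.117), np.float64(-0.12)]
2.2 [-0.0011  0.0057 -0.0016] 0.0656
err [  -0.8799   -0.0928 -116.5902] tool [-0.0015 -0.0009  0.2332] turn -0.09885313822362421
```

>>> step_arm(
  deltas=[
    [0.3, -0.08, 0.039, 0, 0],
    [0.3, -0.08, 0.039, 0, 0],
    [0.3, -0.08, 0.039, 0, 0],
    [0.3, -0.08, 0.039, 0, 0],
    [0.3, -0.08, 0.039, 0, 0],
    [0.3, -0.08, 0.039, 0, 0],
    [0.3, 0, 0, 0, 0],
  ],
)

```text
time: 13.6
tool_pos: [370.1, -192.6, 321.5]
tcp_rot: [-3.14, 0.002, 0.649]
contact_force: [0.1, 1.6, -0.0]
grip_width: 27.6
finger_force: 0.0
```

```bash
python3 - <<'E'
from h import *
a,_=bot.capture("top");b,_=bot.capture("scene")
a=cv2.resize(a[150:250,185:335,::-1],None,fx=4,fy=4,interpolation=2);b=cv2.resize(b[190:310,190:330,::-1],(600*140//120//2*2//2,300),interpolation=2) if 0 else cv2.resize(b[190:310,190:330,::-1],None,fx=5,fy=5,interpolation=2)
cv2.imwrite("pics/t5.png",a);cv2.imwrite("pics/s5.png",b)
E
```

```text
(no output)
```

View pics/t5.png

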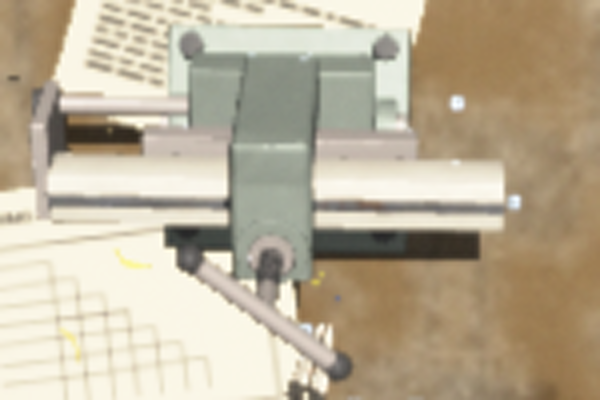

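```bash
python3 - <<'E'
from h import *
from plan import c0,e1,e2,ez,TH0
Q=[]
for x,y,o_ in((189,258,0),(341,365,np.pi)):
    o,c=ray("top",(x+.5)/4-.5+185,(y+.5)/4-.5+150)
    p0=c0-6*ez;P=o+c*((p0-o)@ez)/(c@ez);d=P-p0;Q.append(P);th=np.arctan2(d@e2,d@e1)+o_;print(P,np.linalg.norm(d),(TH0-th)%(2*np.pi))
d=Q[0]-Q[1];print(np.linalg.norm(d),"phi",(TH0-np.arctan2(d@e2,d@e1))%(2*np.pi),sum(Q)/2)
E
```

```text
[498.8973  68.5163 215.396 ] 49.96653095820244 1.9471891534534687
[445.6554  -9.8521 178.0812] 51.86944223375536 1.9203842263164583
101.82683072554292 phi 1.933536256807034 [472.2764  29.3321 196.7386]
```

```bash
python3 -c "
from plant import bot
print(bot.close_job())"
```

```text
the job is handed in; nothing more can be done
None
```

The job is handed in: the profile touches the stop plate, the T-handle is about 1.93 rad clockwise from its start, and the arm is clear. The moment had risen an estimated 0.17–0.29 N m, against 0.27 best and about 0.165 just firm. The lever arm behind that figure is uncertain, and I don't have the judging result.

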